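# Lay out the edge-painting corner of a bag workshop

## Task

Set the mat out for edge painting: drop the roller into the slotted cheeks of the paint tray so that both axle ends are fully down; stand the brown paint jar squarely behind the tray, centred on its long far side (away from the robot) with a gap of about 20 mm; and put the yellow tin midway between tray and marble slab, in line with their centres. Lay the wooden block flat on the middle of the slab and then the brass weight upright on the middle of the block. Never tip the brown jar over, do not shift the blue jar or the white bowl, and leave everything standing by itself.

Things in the scene. Friction and masses are not known exactly. Their poses are not given: they have to be found in the camera images.
- roller_center (a point): Roller: black rubber drum 36 mm diameter, 70 mm long, on a steel axle 10 mm diameter, 126 mm long in all; 0.2 kg. Point at its centre; its y axis runs along the axle. At the start it lies level, axle centre 30 mm above the bench, in a fixed dark wooden rest (34 x 60 mm, 16 mm high) narrower than the drum; grasp the drum across its diameter.
- jar_center (a point): Dark brown jar of edge paint with a black cap, closed, 50 mm diameter, 70 mm tall, stands on the bench. Point at its centre, 35 mm above its foot; z up.
- tin_center (a point): Yellow round flat wax tin, 56 mm diameter, 30 mm tall. Point at its centre, 15 mm above its underside; z up.
- block_center (a point): Brown wooden pressing block, 60 (x) x 44 (y) x 30 (z) mm. Point at its centre, 15 mm above its underside; z up.
- weight_center (a point): Brass cylinder weight, 38 mm diameter, 40 mm tall, about 0.4 kg. Point at its centre, 20 mm above its foot; z up.
- tray: Fixed grey paint pan 90 (x) x 126 (y) mm, rim 12 mm high, with two aluminium cheeks centred at y = -50 and +50 mm, 10 mm thick, 60 mm wide in x, 72 mm high. Each has an open-topped slot at x = 0, 13 mm wide, mouth widening upward; slot bottoms at z = 45 mm, so a seated axle lies along y with its centre at z = 50 mm. Origin under its centre at bench height; x points away from the robot.
- slab: Fixed square white marble slab, 110 x 110 x 25 mm. Origin at the centre of its underside (bench height); its top is 25 mm above.
- mat: Thin flat green cutting mat fixed on the bench, 520 (x) x 800 (y) mm, of no thickness to speak of. Tray and slab stand on it, centres 145 mm either side of its centre along its y axis (which is on which side changes). Origin at the mat's centre, half-way between tray and slab, at bench height; x points away from the robot.
- jar_blue_center (a point): Blue jar with a white cap, 50 mm diameter, 70 mm tall: not needed, to be left alone. Point at its centre.
- bowl_center (a point): Small white bowl, 70 mm rim diameter, 32 mm tall: not needed, to be left alone. Point at its centre, 16 mm above its foot.
Not all that is in view belongs to the job. Of the things shaped like the part that bears roller_center, the black one is meant.

How it is judged:
By the outcome, as a careful person would: the job done as asked, in the order asked, and still so for the second after the job is handed in, with the robot touching nothing.
It also fails if it takes over 120 s, if anything falls off the work surface, if the arm or the gripper's body presses on something with over 40 N, if the wrist force passes 120 N, or if a joint passes its speed limit or range.

## Robot

A 6-joint arm with a two-finger parallel gripper is mounted at the origin on the work surface. World frame = base frame: x ahead of the robot, y to its left, z up, the work surface at z = 0. Lengths are in mm, angles in degrees, forces in N, time in s.
With the tool pointing down it reaches from about 300 to 850 mm from the base axis. Payload 4.2 kg.
Tool frame: the origin (TCP) lies on the centre line of the jaws, within the pads' length; the fingertips stand 8 mm ahead of it and the grasp point (between the pads) lies 11 mm behind it; z points along the fingers, y is the line along which they close (so a half turn about z gives the same grasp; the last joint's range is limited). The gripper opens to 91 mm and grips with 3 to 60 N. Pads are 32 mm wide; open, the fingers measure 118 mm over their backs; the gripper's body (76 mm by 178 mm) begins 60 mm behind the grasp point.
Start: joints at [-70.015, 18.312, 89.639, -0, 72.044, -1.146], TCP at [207.289, -536.352, 221.976] pointing down, gripper open.
Joint ranges: [-177.97, 177.97], [-48.28, 115.42], [12.27, 149.76], [-77.06, 257.06], [2.81, 150.46], [-146.56, 146.56]. Speed limits (degrees/s): [147.25, 147.25, 180, 180, 180, 180].

## Interface

Orientations are given as [roll, pitch, yaw] about the fixed x, y, z axes, in that order (R = Rz(yaw) Ry(pitch) Rx(roll)).
In Python, from workcell import telemetry, eyes, ticket gives the robot as it stands. The module is installed in compiled form; this text tells all that it offers.
- The arm moves only by the shell command python3 -m crank 'ROWS' [OPENING] [FORCE]. ROWS is JSON, a list of rows, each an object of numbers: "dx", "dy", "dz": the shift along the world's x, y, z normalised to -1 to 1, where 1 is 80 cm; "yaw": the turn about the world's z normalised to -1 to 1, where 1 is 5 degrees. A call has 1 to 10 rows; each row shifts and turns the commanded pose from where the row before left it; what a row does not reach is not made up. A row lasts 1/8 s, in which the tool goes at most 62.5 mm and 10.7 degrees, less where a joint would pass 70% of its speed; a pose out of reach is approached as far as the arm can. A call with a number of a shift or a turn outside -1 to 1 is refused whole. A call with a gripper value outside its range is refused whole. OPENING is the opening, from 0 (shut) to 1 (fully open), set as the call begins (- or left out, the last holds). The fingers move at their own pace and stop on an object; FORCE is the grip in N (left out, the last holds). Time passes only in rows, so rows that do not move let the fingers close. It gives the time, the measured TCP pose, the force, the opening and the grip force at its end, in the units of the state.
- telemetry.state(): the state, without advancing time (a new reading comes with each control period).
- eyes.grab_frame(name): name is "scene" or "top"; returns the picture (480x640x3 uint8, red, green, blue); there is no depth.
- eyes.calibration(name): a dict with "camera_matrix" (3x3 intrinsics, pixels), "world_from_camera" (4x4, takes a point from camera to world coordinates). Camera axes: x right, y down, z forward; pixel columns grow to the right and rows downward; lengths in mm; the calibration is good to about 2 mm. A picture is of the moment at which its call begins. calibration takes no time and is no camera call.
- ticket.job_done(): hands the job in; it is judged then, once.
The state is a dict: "time_s": time; "qpos": joint angles; "qvel": joint speeds; "effort": joint torques, N m; "ee_pos": TCP position; "ee_rot": TCP orientation; "force": force on the tool from outside, world axes, zero at the start; "torque": the same for the moment, N m; "gripper_width": finger opening in mm; "gripper_force": force on a finger pad.
Only numpy, scipy, OpenCV 4.12 (cv2) and the standard library are available. Lean on these libraries where they do the work, as an engineer would, in place of code of your own. Each camera call takes 0.05 s, during which the arm holds its last target. There are 200 camera calls.

## Working session

There is one attempt and no reset: what is moved stays moved. The work goes in short steps, Python scripts to look and compute and a shell command to move; the robot and the scene stay as the last step left them, time stands still between calls to the robot, and variables do not carry over. Pictures are saved under pics/ and viewed, at most 14 in all, crops included, and the job is handed in when it is done.

```bash
mkdir -p pics; python3 - <<'E'
from workcell import telemetry, eyes
import cv2,numpy as np
for n in("scene","top"):
    f=eyes.grab_frame(n); cv2.imwrite(f"pics/{n}0.png",f[:,:,::-1]); np.save(f"pics/{n}0.npy",f)
    c=eyes.calibration(n); print(n,np.round(c["camera_matrix"],1).tolist(),np.round(c["world_from_camera"],3).tolist())
print(telemetry.state())
E
```

```text
scene [[499.8, 0.0, 322.8], [0.0, 499.8, 239.4], [0.0, 0.0, 1.0]] [[0.06, 0.591, -0.805, 1428.803], [0.998, -0.02, 0.06, -267.288], [0.02, -0.807, -0.591, 767.982], [0.0, 0.0, 0.0, 1.0]]
top [[479.3, 0.0, 318.7], [0.0, 479.3, 238.2], [0.0, 0.0, 1.0]] [[-0.005, -0.993, 0.114, 316.886], [-1.0, 0.005, 0.002, -185.106], [-0.003, -0.114, -0.993, 1194.83], [0.0, 0.0, 0.0, 1.0]]
{'time_s': 0.1, 'qpos': array([-7.00154916e+01,  1.83480275e+01,  8.97003245e+01, -2.60691190e-03,
        7.20449260e+01, -1.14722972e+00]), 'qvel': array([ 0.00700153,  0.00142375, -0.21671484,  0.09246102, -0.03538138,
       -0.02606238]), 'effort': array([-9.54351606e-06, -4.13333702e+01, -2.32510418e+01,  7.28037511e-02,
        4.21670463e-02, -4.24679445e-05]), 'ee_pos': array([ 207.11571212, -535.9175677 ,  221.19770495]), 'ee_rot': array([-1.79906691e+02,  6.10569580e-04,  2.11325443e+01]), 'force': array([ 1.36859853, -0.57143814,  1.38991522]), 'torque': array([0.00697879, 0.02847569, 0.00666271]), 'gripper_force': 0.0, 'gripper_width': 91.41179658895352}
```

View pics/scene0.png

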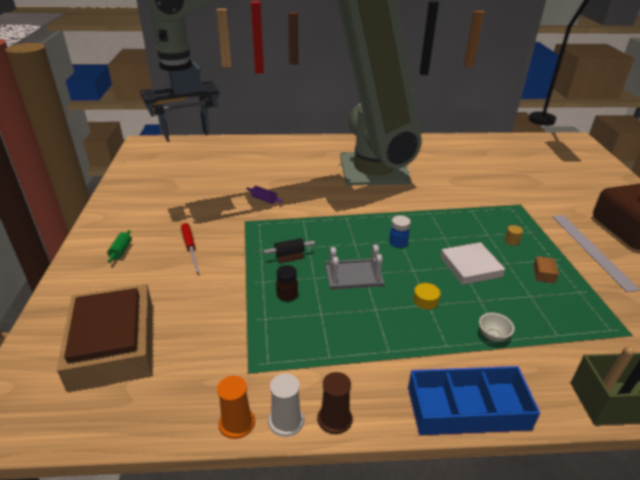

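View pics/top0.png

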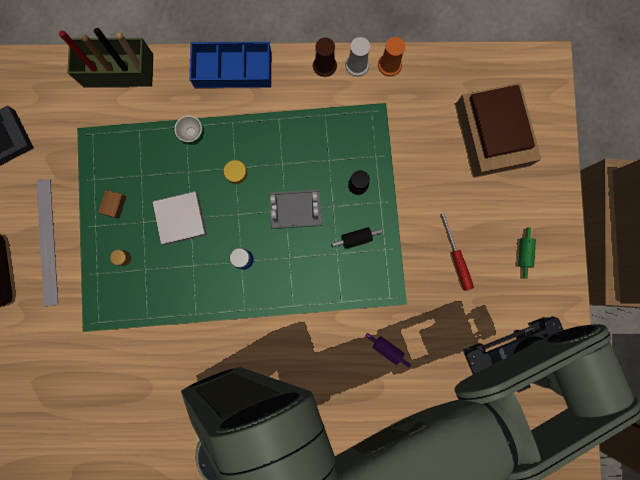

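The scene view shows black, purple and green rollers. In the top view they are at (357,238), (388,349) and (527,250), so I take the black one. For the brown jar, the candidates are the black-capped jar on the mat (359,182), the blue jar (240,258) and the brown spool off the mat (324,57), so I take (359,182). For the brass weight I take (119,257), since the yellow tin is at (235,171). For the block I take (112,204).

```bash
cat > h.py <<'E'
import numpy as np,cv2
from workcell import eyes,telemetry
C={n:eyes.calibration(n) for n in("scene","top")}
def ray(n,p):
    K=C[n]["camera_matrix"];T=C[n]["world_from_camera"]
    d=T[:3,:3]@np.linalg.solve(K,[p[0],p[1],1]);return T[:3,3],d/np.linalg.norm(d)
def plane(n,p,z):
    o,d=ray(n,p);return (o+d*(z-o[2])/d[2])[:2]
def proj(n,P):
    T=np.linalg.inv(C[n]["world_from_camera"]);q=C[n]["camera_matrix"]@(T[:3,:3]@np.asarray(P,float)+T[:3,3]);return q[:2]/q[2]
def snap(n,name,box=None,s=1):
    f=eyes.grab_frame(n);np.save(f"pics/{name}.npy",f);save(f,name,box,s);return f
def save(f,name,box=None,s=1):
    if box: f=f[box[1]:box[3],box[0]:box[2]]
    cv2.imwrite(f"pics/{name}.png",cv2.resize(np.ascontiguousarray(f[:,:,::-1]),None,fx=s,fy=s,interpolation=cv2.INTER_CUBIC))
E
python3 - <<'E'
from h import *
f=np.load("pics/top0.npy");s=np.load("pics/scene0.npy")
a=cv2.resize(f[150:270,225:425],None,fx=4,fy=4,interpolation=cv2.INTER_CUBIC);cv2.imwrite("pics/cropt.png",a[:,:,::-1])
a=cv2.resize(s[205:325,240:400],None,fx=5,fy=5,interpolation=cv2.INTER_CUBIC);cv2.imwrite("pics/crops.png",a[:,:,::-1])
hsv=cv2.cvtColor(f,cv2.COLOR_RGB2HSV)
def rects(mask,box,z,name,n="top",amin=30):
    m=np.zeros_like(mask);x0,y0,x1,y1=box;m[y0:y1,x0:x1]=mask[y0:y1,x0:x1]
    for c in cv2.findContours(m,cv2.RETR_EXTERNAL,cv2.CHAIN_APPROX_NONE)[0]:
        if cv2.contourArea(c)<amin: continue
        p=plane(n,c[:,0].mean(0),z)
        w=np.array([plane(n,q,z) for q in c[:,0]],np.float32)
        r=cv2.minAreaRect(w);print(name,cv2.boundingRect(c),"rect c",np.round(r[0],1),"size",np.round(r[1],1),"ang",round(r[2],1))
R=lambda lo,hi:cv2.inRange(hsv,lo,hi)
rects(R((50,100,30),(85,255,200)),(60,80,430,350),0,"mat",amin=2000)
rects(R((0,0,140),(180,60,255)),(140,180,215,255),25,"slab")
rects(R((0,0,140),(180,80,255)),(225,240,260,275),70,"blue cap")
rects(R((18,130,90),(32,255,255)),(215,150,255,190),30,"tin")
rects(R((8,100,70),(25,255,255)),(105,240,135,275),40,"weight")
rects(R((0,80,40),(20,255,255)),(90,185,135,225),30,"block")
rects(R((0,0,0),(180,255,60)),(340,165,380,200),70,"jar")
rects(R((0,0,0),(180,255,60)),(325,215,390,260),30,"roller")
rects(R((0,0,40),(180,60,255)),(255,180,335,235),12,"tray")
E
```

```text
mat (98, 271, 49, 51) rect c [313.8 306.8] size [116.9 116.7] ang 4.5
mat (146, 267, 49, 50) rect c [323.5 187.2] size [115.3 116.7] ang 4.5
mat (194, 264, 50, 49) rect c [333.3  67.4] size [114.6 116.6] ang 4.5
mat (78, 103, 325, 228) rect c [517.5  20.7] size [518.1 798. ] ang 4.5
slab (153, 192, 51, 52) rect c [505.1 165.5] size [108.3 108.5] ang 13.2
blue cap (230, 249, 18, 18) rect c [401.6   6.4] size [40.3 40. ] ang 0.7
tin (224, 160, 22, 22) rect c [621.6  26.3] size [53.7 52.3] ang 0.7
weight (110, 250, 16, 15) rect c [405.9 303.5] size [35.1 35.1] ang 46.1
block (98, 190, 28, 28) rect c [539.2 328.4] size [54.1 59.2] ang 74.0
jar (348, 170, 22, 25) rect c [ 580.5 -279.1] size [48.1 61.1] ang 60.2
roller (341, 227, 32, 22) rect c [ 451.7 -275. ] size [37.1 75. ] ang 15.7
tray (269, 189, 53, 46) rect c [ 519.9 -124.1] size [109.2 126. ] ang 3.5
```

View pics/cropt.png

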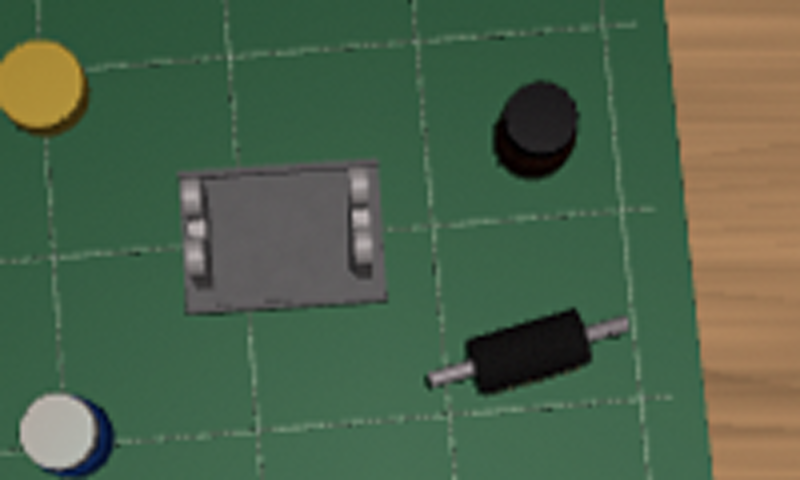

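View pics/crops.png

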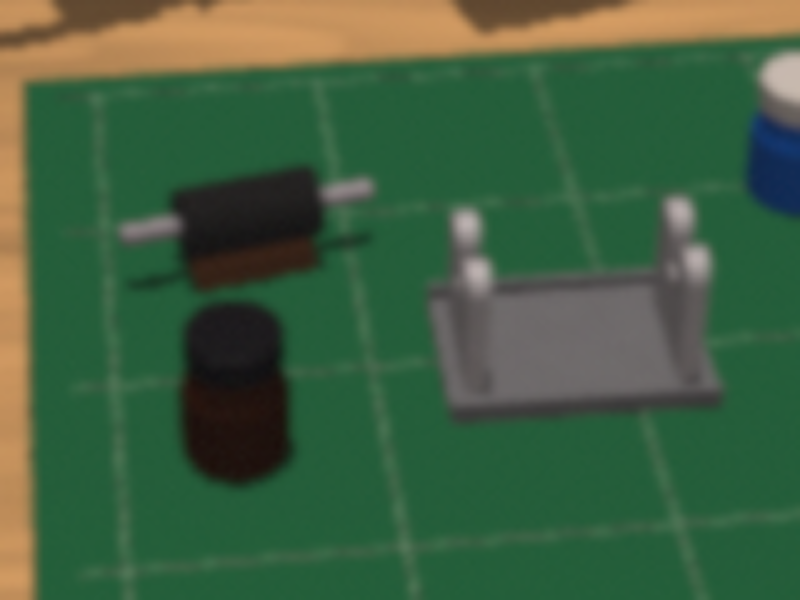

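The crops show the black drum on its brown rest, with steel axle ends at about top px (332,245) and (382,231). Beside it stands the brown jar with its black cap. The choice holds. Next I refine the tray, block and jar.

```bash
python3 - <<'E'
from h import *
f=np.load("pics/top0.npy");s=np.load("pics/scene0.npy")
cr=lambda p:(225+p[0]/4-.4,150+p[1]/4-.4)
for n,p,z in[("pan FL",(180,173),12),("pan FR",(379,161),12),("pan NR",(386,300),6),("pan NL",(187,313),6),
 ("slotL",(197,230),60),("slotR",(361,217),60),("postLf",(190,175),72),("postRf",(360,170),72),("axL",(427,381),30),("axR",(628,323),30),("jarcap",(541,118),70)]:
    print(n,np.round(plane("top",cr(p),z),1))
# jar cap / weight / tin cross-check from scene
cs=lambda p:(240+p[0]/5-.4,205+p[1]/5-.4)
for n,p,z in[("jarcap",(233,330),70),("axL",(122,233),30),("axR",(372,188),30),("panNL?",(430,288),12),("panNR",(703,270),12),("panFR",(720,398),12),("panFL",(452,412),6)]:
    print("scene",n,np.round(plane("scene",cs(p),z),1))
a=[cv2.resize(f[y:y+40,x:x+50],(400,320),interpolation=cv2.INTER_CUBIC) for x,y in((88,184),(95,238),(165,108),(275,188))]
cv2.imwrite("pics/crop3.png",np.hstack([np.vstack(a[:2]),np.vstack(a[2:])])[:600,:,::-1])
E
```

```text
pan FL [568.3 -59.5]
pan FR [ 575.3 -184.5]
pan NR [ 488.  -188.5]
pan NL [480.4 -63.9]
slotL [523.2 -75.1]
slotR [ 530.6 -173.6]
postLf [554.3 -71.9]
postRf [ 556.8 -173.2]
axL [ 434.4 -213.2]
axR [ 469.5 -336.5]
jarcap [ 588.3 -281.7]
scene jarcap [ 590.1 -283.1]
scene axL [ 467.1 -337.3]
scene axR [ 434.8 -215.1]
scene panNL? [ 492.3 -189.6]
scene panNR [483.1 -55.4]
scene panFR [577.1 -62. ]
scene panFL [ 575.3 -184.7]
```

View pics/crop3.png

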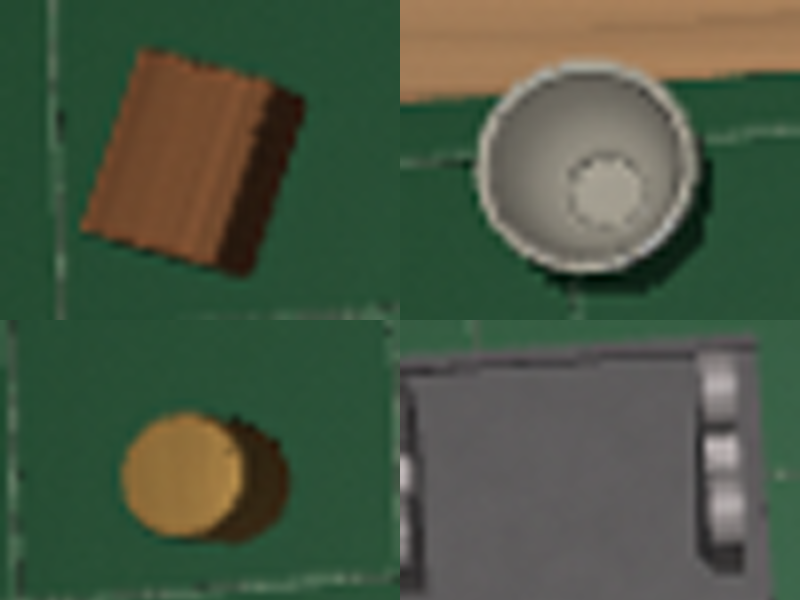

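The block's long axis is about -17° from world x, with its top centred at px (110,203). The weight's top is at px (118.5,257) and the bowl is at (188,129). Now moving to the roller at (451.5,-275.5), axle yaw about 15.5°.

```bash
python3 -m crank '[{"dx":0.018,"dy":0.019,"yaw":1},{"dx":0.018,"dy":0.019,"yaw":1},{"dx":0.018,"dy":0.019,"yaw":1},{"dx":0.018,"dy":0.019,"yaw":1},{"dx":0.018,"dy":0.019,"yaw":1},{"dx":0.018,"dy":0.019,"yaw":1},{"dx":0.018,"dy":0.019,"yaw":1},{"dx":0.018,"dy":0.019,"yaw":1},{"dx":0.018,"dy":0.019,"yaw":1},{"dx":0.018,"dy":0.019,"yaw":1}]' 0.8 30
python3 -m crank '[{"dx":0.018,"dy":0.019,"yaw":1},{"dx":0.018,"dy":0.019,"yaw":1},{"dx":0.018,"dy":0.019,"yaw":1},{"dx":0.018,"dy":0.019,"yaw":1},{"dx":0.018,"dy":0.019,"yaw":1},{"dx":0.018,"dy":0.019,"yaw":1},{"dx":0.018,"dy":0.019,"yaw":0.9},{}]'; python3 - <<'E'
from h import *
f=np.load("pics/top0.npy")
cr=lambda p,o:(o[0]+p[0]/8-.44,o[1]+p[1]/8-.44)
print("block",plane("top",cr((178,155),(88,184)),30),"weight",plane("top",cr((182,154),(95,238)),40),"bowl",plane("top",cr((187,167),(165,108)),32))
c=[plane("top",cr(p,(88,184)),30) for p in((140,50),(272,85),(215,260),(85,228))]
for i in range(4): d=c[(i+1)%4]-c[i];print(np.round(np.hypot(*d),1),np.round(np.degrees(np.arctan2(d[1],d[0])),1))
E
```

```text
block [541.24193012 333.21068168] weight [406.97531735 304.64296402] bowl [729.70383129 144.53572909]
42.9 -105.2
56.8 164.4
41.8 75.9
57.6 -14.5validation failed for argument at $[0]...
validation failed for argument at $[0]...
```

```bash
python3 -m crank '[{"dx":0.018,"dy":0.019,"dz":0,"yaw":1}]' 0.8 30; python3 -m crank '[{"dx":0.018,"dy":0.019,"dz":0.0,"yaw":0.9}]'
```

```text
time_s: 0.22
ee_pos: [221.1, -521.4, 221.3]
ee_rot: [-179.9, 0.0, 26.2]
force: [-0.1, -0.5, 0.0]
gripper_width: 83.9
gripper_force: 0.0
time_s: 0.35
ee_pos: [236.2, -505.4, 221.4]
ee_rot: [-179.9, -0.0, 30.7]
force: [0.0, -0.3, -0.2]
gripper_width: 74.9
gripper_force: 0.0
```

```bash
python3 -m crank '[{"dx":0.018,"dy":0.0192,"dz":0,"yaw":1},{"dx":0.018,"dy":0.0192,"dz":0,"yaw":1},{"dx":0.018,"dy":0.0192,"dz":0,"yaw":1},{"dx":0.018,"dy":0.0192,"dz":0,"yaw":1},{"dx":0.018,"dy":0.0192,"dz":0,"yaw":1},{"dx":0.018,"dy":0.0192,"dz":0,"yaw":1},{"dx":0.018,"dy":0.0192,"dz":0,"yaw":1},{"dx":0.018,"dy":0.0192,"dz":0,"yaw":1},{"dx":0.018,"dy":0.0192,"dz":0,"yaw":1},{"dx":0.018,"dy":0.0192,"dz":0,"yaw":1}]' 
python3 -m crank '[{"dx":0.018,"dy":0.0192,"dz":0,"yaw":1},{"dx":0.018,"dy":0.0192,"dz":0,"yaw":1},{"dx":0.018,"dy":0.0192,"dz":0,"yaw":1},{"dx":0.018,"dy":0.0192,"dz":0,"yaw":1},{"dx":0.018,"dy":0.0192,"dz":0,"yaw":1},{"dx":0,"dy":0,"dz":-0.05,"yaw":0},{"dx":0,"dy":0,"dz":-0.05,"yaw":0},{"dx":0,"dy":0,"dz":-0.05,"yaw":0},{"dx":0,"dy":0,"dz":0,"yaw":0}]'
```

```text
time_s: 1.6
ee_pos: [380.3, -351.6, 221.6]
ee_rot: [-180.0, -0.0, 80.8]
force: [-0.3, 0.3, -0.2]
gripper_width: 73.3
gripper_force: 0.0
time_s: 2.72
ee_pos: [449.9, -274.1, 99.2]
ee_rot: [-179.7, -0.3, 105.6]
force: [0.7, 1.2, 0.0]
gripper_width: 73.0
gripper_force: 0.0
```

```bash
python3 -m crank '[{"dx":0.0015,"dy":-0.001,"dz":-0.03,"yaw":0},{"dx":0,"dy":0,"dz":-0.03,"yaw":0},{"dx":0,"dy":0,"dz":-0.02,"yaw":0},{"dx":0,"dy":0,"dz":-0.014,"yaw":0},{"dx":0,"dy":0,"dz":0,"yaw":0},{"dx":0,"dy":0,"dz":0,"yaw":0}]'
python3 -m crank '[{"dx":0,"dy":0,"dz":0,"yaw":0},{"dx":0,"dy":0,"dz":0,"yaw":0},{"dx":0,"dy":0,"dz":0,"yaw":0},{"dx":0,"dy":0,"dz":0,"yaw":0},{"dx":0,"dy":0,"dz":0,"yaw":0},{"dx":0,"dy":0,"dz":0,"yaw":0}]' 0.2 30
```

```text
time_s: 3.48
ee_pos: [454.0, -276.8, 27.7]
ee_rot: [179.9, 0.1, 105.6]
force: [0.1, 0.6, 0.1]
gripper_width: 72.9
gripper_force: 0.0
time_s: 4.22
ee_pos: [452.1, -276.5, 26.8]
ee_rot: [-179.9, -0.0, 105.7]
force: [-4.7, -2.4, 4.1]
gripper_width: 35.3
gripper_force: 30.0
```

```bash
python3 -m crank '[{"dx":0,"dy":0,"dz":0.03,"yaw":0},{"dx":0,"dy":0,"dz":0.04,"yaw":0},{"dx":0,"dy":0,"dz":0.05,"yaw":0},{"dx":0.019,"dy":0.038,"dz":0,"yaw":-0.5},{"dx":0.019,"dy":0.038,"dz":0,"yaw":-0.5},{"dx":0.019,"dy":0.038,"dz":0,"yaw":-0.5},{"dx":0.019,"dy":0.038,"dz":0,"yaw":-0.5},{"dx":0.019,"dy":0.038,"dz":0,"yaw":-0.44},{"dx":0,"dy":0,"dz":0,"yaw":0},{"dx":0,"dy":0,"dz":0,"yaw":0}]'; python3 - <<'E'
from h import *
t=snap("top","t1");s=snap("scene","s1")
a=cv2.resize(t[165:265,235:355],(600,500),interpolation=cv2.INTER_CUBIC)
save(t,"t1c",(245,165,345,265),4);save(s,"s1c",(300,190,400,290),4)
A=np.hstack([cv2.imread("pics/t1c.png"),cv2.imread("pics/s1c.png")]);cv2.imwrite("pics/v1.png",A)
print(telemetry.state()["ee_pos"])
E
```

```text
time_s: 5.48
ee_pos: [529.0, -124.4, 122.4]
ee_rot: [-180.0, -0.0, 93.5]
force: [0.2, 0.2, -2.2]
gripper_width: 35.6
gripper_force: 30.0
[ 528.899664   -124.96111422  122.56906481]
```

View pics/v1.png

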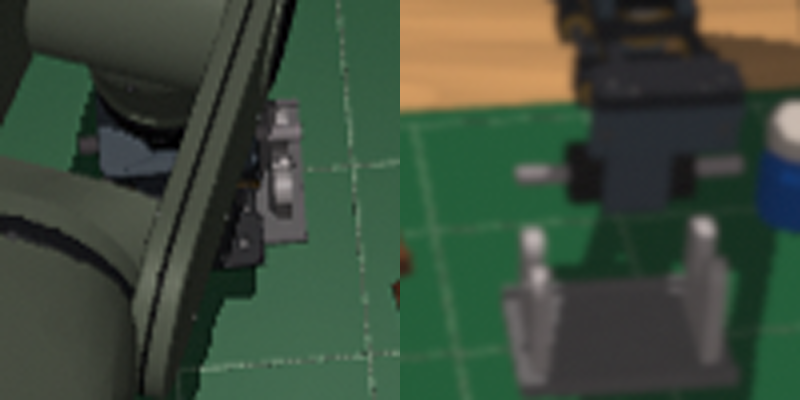

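The scene half of the view shows the roller held level above the tray. Its axle ends are at scene px (429,233) and (485,231), over the two cheeks, and the drum is between the fingers.

```bash
python3 - <<'E'
from h import *
q=lambda p:(300+p[0]/4-.4,190+p[1]/4-.4)
for z in(122,126):
  a=plane("scene",q((516,173)),z);b=plane("scene",q((743,163)),z);print(z,a,b,(a+b)/2,np.degrees(np.arctan2(-(b-a)[0],(b-a)[1])),np.hypot(*(b-a)))
# roller's cheek tops front posts in scene z=72
for p in((533,235),(541,272),(703,224),(712,262)): print(plane("scene",q(p),70))
E
python3 -m crank '[{"dx":-0.0012,"dy":0,"dz":-0.03,"yaw":0},{"dx":0,"dy":0,"dz":-0.02,"yaw":0},{"dx":0,"dy":0,"dz":0,"yaw":0}]'
```

```text
122 [532.08843172  36.91708086] [526.58874986 168.82655152] [529.33859079 102.87181619] 2.3874416609604805 132.02406958213223
126 [537.64100081  35.03340579] [532.17537367 166.12607635] [534.90818724 100.57974107] 2.38744166096055 131.20655987840192
[521.83443962  56.96617023]
[556.36815647  53.26320311]
[514.68236154 159.99614155]
[550.675611   154.03508114]
time_s: 5.95
ee_pos: [527.1, -124.6, 81.5]
ee_rot: [-179.8, -0.1, 93.4]
force: [-0.1, 0.2, -1.8]
gripper_width: 35.4
gripper_force: 30.0
```

```bash
python3 - <<'E'
from h import *
q=lambda p:(300+(p[0]-400)/4-.4,190+p[1]/4-.4)
for z in(122,126):
  a=plane("scene",q((516,173)),z);b=plane("scene",q((743,163)),z);print(z,a,b,(a+b)/2,np.degrees(np.arctan2(-(b-a)[0],(b-a)[1])),np.hypot(*(b-a)))
for p in((533,235),(541,272),(703,224),(712,262)): print(plane("scene",q(p),70))
E
```

```text
122 [ 524.81973613 -187.51952229] [519.2783491 -58.9618958] [ 522.04904262 -123.24070904] 2.4681668591224244 128.67699988451193
126 [ 530.4173139  -188.01345759] [524.91023984 -60.25187615] [ 527.66377687 -124.13266687] 2.4681668591223853 127.88021565883672
[ 513.90137035 -175.54689894]
[ 548.40643956 -173.6553051 ]
[506.71527805 -75.5634218 ]
[542.67621315 -75.63875115]
```

```bash
python3 -m crank '[{"dx":0.0008,"dy":0,"dz":-0.01,"yaw":0.05},{"dx":0,"dy":0,"dz":-0.01,"yaw":0},{"dx":0,"dy":0,"dz":0,"yaw":0}]'
python3 -m crank '[{"dx":0,"dy":0,"dz":-0.008,"yaw":0},{"dx":0,"dy":0,"dz":-0.008,"yaw":0},{"dx":0,"dy":0,"dz":0,"yaw":0}]'
```

```text
time_s: 6.32
ee_pos: [528.6, -124.2, 66.2]
ee_rot: [-179.9, -0.0, 93.7]
force: [-0.8, 0.2, -1.2]
gripper_width: 35.1
gripper_force: 30.0
time_s: 6.7
ee_pos: [528.5, -124.2, 53.3]
ee_rot: [-179.9, -0.0, 93.7]
force: [0.8, 1.6, -2.0]
gripper_width: 35.5
gripper_force: 30.0
```

```bash
python3 -m crank '[{"dx":0,"dy":0,"dz":-0.006,"yaw":0},{"dx":0,"dy":0,"dz":0,"yaw":0}]'
python3 -m crank '[{"dx":0,"dy":0,"dz":-0.003,"yaw":0},{"dx":0,"dy":0,"dz":0,"yaw":0}]'
```

```text
time_s: 6.95
ee_pos: [528.7, -124.3, 48.9]
ee_rot: [-180.0, -0.0, 93.7]
force: [-0.4, -0.5, -2.3]
gripper_width: 35.5
gripper_force: 30.0
time_s: 7.2
ee_pos: [528.9, -124.3, 46.7]
ee_rot: [-180.0, -0.0, 93.7]
force: [0.1, -0.3, -1.3]
gripper_width: 35.2
gripper_force: 30.0
```

```bash
python3 -m crank '[{"dx":0,"dy":0,"dz":-0.002,"yaw":0},{"dx":0,"dy":0,"dz":0,"yaw":0}]'
python3 -m crank '[{"dx":0,"dy":0,"dz":0,"yaw":0},{"dx":0,"dy":0,"dz":0,"yaw":0},{"dx":0,"dy":0,"dz":0,"yaw":0}]' 0.55
python3 -m crank '[{"dx":0,"dy":0,"dz":0.03,"yaw":0},{"dx":0,"dy":0,"dz":0.05,"yaw":0},{"dx":0,"dy":0,"dz":0.06,"yaw":0},{"dx":0,"dy":-0.04,"dz":0,"yaw":-1},{"dx":0,"dy":-0.04,"dz":0,"yaw":-1},{"dx":0.015,"dy":-0.04,"dz":0,"yaw":-1},{"dx":0.02,"dy":-0.04,"dz":0,"yaw":-1},{"dx":0.02,"dy":-0.04,"dz":0,"yaw":-1},{"dx":0.02,"dy":0,"dz":0,"yaw":-1},{"dx":0,"dy":0,"dz":0,"yaw":-1}]'
```

```text
time_s: 7.45
ee_pos: [529.1, -124.4, 46.3]
ee_rot: [180.0, 0.0, 93.7]
force: [-2.2, 1.1, 5.2]
gripper_width: 35.4
gripper_force: 30.0
time_s: 7.82
ee_pos: [529.1, -124.4, 45.1]
ee_rot: [180.0, 0.0, 93.7]
force: [0.1, 0.2, -0.7]
gripper_width: 50.1
gripper_force: 0.0
time_s: 9.07
ee_pos: [589.8, -284.9, 156.4]
ee_rot: [-180.0, -0.0, 58.5]
force: [-0.4, 0.3, -0.4]
gripper_width: 50.5
gripper_force: 0.0
```

```bash
python3 -m crank '[{"dx":-0.001,"dy":0.003,"dz":0,"yaw":-1},{"dx":0,"dy":0,"dz":0,"yaw":-1},{"dx":0,"dy":0,"dz":0,"yaw":-1},{"dx":0,"dy":0,"dz":0,"yaw":-1},{"dx":0,"dy":0,"dz":0,"yaw":-1},{"dx":0,"dy":0,"dz":0,"yaw":-1},{"dx":0,"dy":0,"dz":0,"yaw":-1},{"dx":0,"dy":0,"dz":0,"yaw":-1},{"dx":0,"dy":0,"dz":0,"yaw":-1},{"dx":0,"dy":0,"dz":0,"yaw":-1}]' 0.9 20; python3 - <<'E'
from h import *
t=snap("top","t2");s=snap("scene","s2")
save(t,"t2c",(255,150,395,250),4);save(s,"s2c",(260,190,400,310),4)
a=cv2.imread("pics/t2c.png");b=cv2.imread("pics/s2c.png");A=np.hstack([cv2.resize(a,(400,286)),cv2.resize(b,(400,343))[:286]]);cv2.imwrite("pics/v2.png",A)
print(telemetry.state()["ee_pos"])
E
```

```text
time_s: 10.32
ee_pos: [588.1, -281.9, 156.8]
ee_rot: [-180.0, 0.0, 8.5]
force: [0.1, -0.7, -0.9]
gripper_width: 81.5
gripper_force: 0.0
[ 588.09167137 -281.90309105  156.8697805 ]
```

View pics/s2c.png

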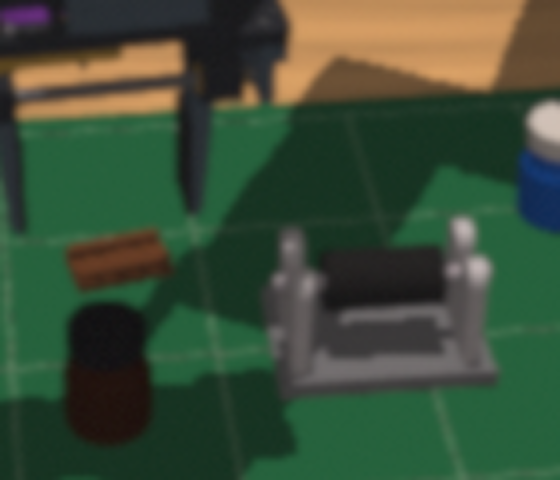

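The roller is in the slots: the drum spans crop x 325–445 and lies level between the cheeks, with its axle inside both of them. Its depth gets checked again at the end. Now the jar.

```bash
python3 -m crank '[{"dx":0.001,"dy":0,"dz":-0.04,"yaw":-1},{"dx":0,"dy":0,"dz":-0.04,"yaw":0},{"dx":0,"dy":0,"dz":-0.04,"yaw":0},{"dx":0,"dy":0,"dz":-0.03,"yaw":0},{"dx":0,"dy":0,"dz":-0.01,"yaw":0},{"dx":0,"dy":0,"dz":0,"yaw":0}]'
python3 -m crank '[{"dx":0,"dy":0,"dz":0,"yaw":0},{"dx":0,"dy":0,"dz":0,"yaw":0},{"dx":0,"dy":0,"dz":0,"yaw":0},{"dx":0,"dy":0,"dz":0,"yaw":0},{"dx":0,"dy":0,"dz":0,"yaw":0}]' 0.3 20
```

```text
time_s: 11.18
ee_pos: [589.0, -282.0, 29.1]
ee_rot: [-180.0, 0.0, 3.7]
force: [0.3, 0.1, 0.1]
gripper_width: 82.2
gripper_force: 0.0
time_s: 11.8
ee_pos: [589.2, -282.1, 29.7]
ee_rot: [180.0, -0.0, 3.7]
force: [-0.2, -0.5, 2.5]
gripper_width: 49.1
gripper_force: 20.0
```

```bash
python3 -m crank '[{"dx":0.01,"dy":0,"dz":0.015,"yaw":0},{"dx":0.02,"dy":0.0045,"dz":0.015,"yaw":0},{"dx":0.0058,"dy":0.04,"dz":0,"yaw":0},{"dx":0,"dy":0.05,"dz":0,"yaw":0},{"dx":0,"dy":0.05,"dz":0,"yaw":0},{"dx":0,"dy":0.04,"dz":0,"yaw":0},{"dx":0,"dy":0.02,"dz":0,"yaw":0},{"dx":0,"dy":0,"dz":0,"yaw":0},{"dx":0,"dy":0,"dz":0,"yaw":0}]'
python3 - <<'E'
from h import *
s=snap("scene","s3");save(s,"s3c",(290,190,430,330),4)
E
```

```text
time_s: 12.92
ee_pos: [617.9, -119.4, 53.3]
ee_rot: [180.0, -0.0, 3.6]
force: [0.3, -0.2, -1.3]
gripper_width: 49.5
gripper_force: 20.0
```

View pics/s3c.png

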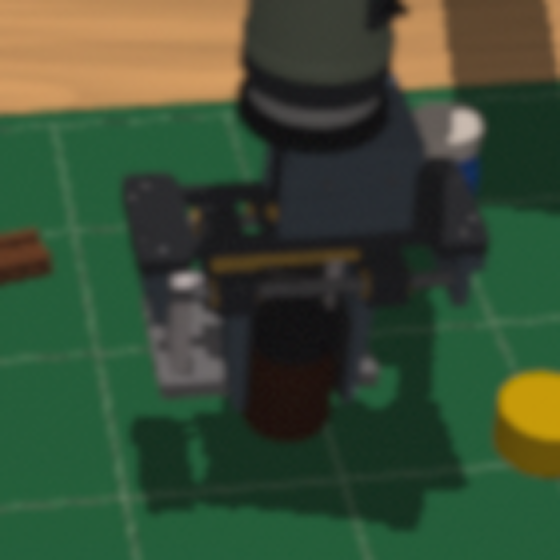

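The jar is held upright behind the tray, at crop (288,365). The tray is clear of it.

```bash
python3 -m crank '[{"dx":0,"dy":0.001,"dz":-0.012,"yaw":0},{"dx":0,"dy":0,"dz":-0.012,"yaw":0},{"dx":0,"dy":0,"dz":-0.005,"yaw":0},{"dx":0,"dy":0,"dz":0,"yaw":0},{"dx":0,"dy":0,"dz":-0.0012,"yaw":0},{"dx":0,"dy":0,"dz":0,"yaw":0}]'
python3 -m crank '[{"dx":0,"dy":0,"dz":0,"yaw":0},{"dx":0,"dy":0,"dz":0,"yaw":0},{"dx":0,"dy":0,"dz":0,"yaw":0},{"dx":0,"dy":0,"dz":0.03,"yaw":0},{"dx":0,"dy":0,"dz":0.05,"yaw":0},{"dx":0,"dy":0.04,"dz":0.05,"yaw":0},{"dx":0,"dy":0.07,"dz":0.0,"yaw":0},{"dx":0,"dy":0.07,"dz":0,"yaw":0},{"dx":0,"dy":0,"dz":0,"yaw":0}]' 0.8
python3 - <<'E'
from h import *
s=snap("scene","s4");t=snap("top","t4")
hs=cv2.cvtColor(s,cv2.COLOR_RGB2HSV);m=cv2.inRange(hs,(20,150,150),(32,255,255));m[:270]=0;m[320:]=0;m[:,:400]=0;m[:,460:]=0
c=max(cv2.findContours(m,0,1)[0],key=cv2.contourArea);e=cv2.fitEllipse(c);print("tin top scene",e,plane("scene",e[0],30))
b=[plane("scene",p,30) for p in((c[:,0,0].min(),e[0][1]),(c[:,0,0].max(),e[0][1]))];print(b)
# dark jar in scene
g=s.max(2);m=(g<75).astype(np.uint8)*255;m[:225]=0;m[330:]=0;m[:,:330]=0;m[:,400:]=0
save(s,"s4c",(300,210,460,330),4)
E
```

```text
time_s: 13.72
ee_pos: [617.5, -117.7, 29.6]
ee_rot: [180.0, 0.0, 3.7]
force: [-2.4, 0.0, 4.7]
gripper_width: 49.2
gripper_force: 20.0
time_s: 14.85
ee_pos: [617.4, 30.0, 133.0]
ee_rot: [-180.0, -0.0, 4.0]
force: [-0.4, -0.3, 0.8]
gripper_width: 73.2
gripper_force: 0.0Traceback (most recent call last):
  File "<stdin>", line 4, in <module>
ValueError: max() iterable argument is empty
```

```bash
python3 - <<'E'
from h import *
s=np.load("pics/scene0.npy");s4=np.load("pics/s4.npy") 
for n in("scene","top"):
    f=np.load(f"pics/{n}0.npy");hs=cv2.cvtColor(f,cv2.COLOR_RGB2HSV);print(n,f[292 if n=="scene" else 171,427 if n=="scene" else 235],f[302 if n=="scene" else 181,427 if n=="scene" else 235])
    m=((f[:,:,0]>150)&(f[:,:,2]<90)).astype(np.uint8)*255;x0,y0,x1,y1=(405,275,450,315) if n=="scene" else (215,150,255,190)
    k=np.zeros_like(m);k[y0:y1,x0:x1]=m[y0:y1,x0:x1]
    c=max(cv2.findContours(k,0,1)[0],key=cv2.contourArea);e=cv2.fitEllipse(c);print(n,e,plane(n,e[0],30),cv2.boundingRect(c))
save(s4,"s4c",(300,210,460,330),4)
E
```

```text
scene [197 153  10] [104  81  10]
scene ((427.0390625, 291.3539733886719), (15.146163940429688, 24.412355422973633), 100.73404693603516) [624.59893574  25.32882708] (415, 283, 25, 17)
top [173 141  56] [144 117  44]
top ((234.14747619628906, 170.5439453125), (19.549701690673828, 20.63385772705078), 68.70362854003906) [621.43102157  27.17665159] (224, 161, 21, 20)
```

View pics/s4c.png

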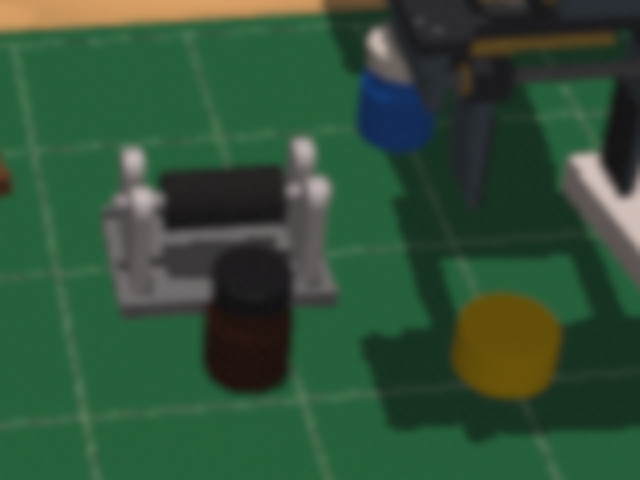

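The brown jar stands behind the tray with its cap top at crop (253,265). The tin is at about (623,26).

```bash
python3 -m crank '[{"dx":0.007,"dy":-0.0045,"dz":-0.03,"yaw":0},{"dx":0,"dy":0,"dz":-0.04,"yaw":0},{"dx":0,"dy":0,"dz":-0.04,"yaw":0},{"dx":0,"dy":0,"dz":-0.03,"yaw":0},{"dx":0,"dy":0,"dz":-0.008,"yaw":0},{"dx":0,"dy":0,"dz":0,"yaw":0}]' 0.9
python3 -m crank '[{"dx":0,"dy":0,"dz":0,"yaw":0},{"dx":0,"dy":0,"dz":0,"yaw":0},{"dx":0,"dy":0,"dz":0,"yaw":0},{"dx":0,"dy":0,"dz":0,"yaw":0}]' 0.4 20
```

```text
time_s: 15.7
ee_pos: [623.5, 21.9, 14.7]
ee_rot: [180.0, 0.0, 3.6]
force: [-0.4, -0.2, 0.6]
gripper_width: 81.9
gripper_force: 0.0
time_s: 16.2
ee_pos: [623.6, 23.3, 15.4]
ee_rot: [-180.0, -0.1, 3.7]
force: [-0.4, 1.4, 5.0]
gripper_width: 55.1
gripper_force: 20.0
```

```bash
python3 -m crank '[{"dx":0,"dy":0,"dz":0.02,"yaw":0},{"dx":-0.033,"dy":-0.003,"dz":0,"yaw":0},{"dx":-0.04,"dy":0,"dz":0,"yaw":0},{"dx":-0.04,"dy":0,"dz":0,"yaw":0},{"dx":-0.02,"dy":0,"dz":0,"yaw":0},{"dx":0,"dy":0,"dz":0,"yaw":0},{"dx":0,"dy":0,"dz":-0.01,"yaw":0},{"dx":0,"dy":0,"dz":0,"yaw":0}]'
python3 - <<'E'
from h import *
s=snap("scene","s5")
m=((s[:,:,0]>120)&(s[:,:,2]<60)&(s[:,:,1]>90)).astype(np.uint8)*255;m[:240]=0;m[320:]=0;m[:,:370]=0;m[:,470:]=0
for c in cv2.findContours(m,0,1)[0]:
    if cv2.contourArea(c)>40: e=cv2.fitEllipse(c);print(e,plane("scene",e[0],38),cv2.boundingRect(c))
save(s,"s5c",(300,190,480,320),3)
E
```

```text
time_s: 17.2
ee_pos: [517.4, 20.4, 21.9]
ee_rot: [180.0, 0.0, 3.7]
force: [1.3, -0.4, -0.8]
gripper_width: 55.0
gripper_force: 20.0
```

```bash
python3 -m crank '[{"dx":0,"dy":0,"dz":-0.006,"yaw":0},{"dx":0,"dy":0,"dz":-0.003,"yaw":0},{"dx":0,"dy":0,"dz":0,"yaw":0}]'
python3 -m crank '[{"dx":0,"dy":0,"dz":0,"yaw":0},{"dx":0,"dy":0,"dz":0,"yaw":0},{"dx":0,"dy":0,"dz":0,"yaw":0},{"dx":0,"dy":0,"dz":0.04,"yaw":0},{"dx":0,"dy":0,"dz":0.06,"yaw":0},{"dx":0,"dy":0.03,"dz":0.06,"yaw":1},{"dx":0,"dy":0.04,"dz":0,"yaw":1},{"dx":0,"dy":0.04,"dz":0,"yaw":1},{"dx":0,"dy":0.04,"dz":0,"yaw":1},{"dx":0,"dy":0.04,"dz":0,"yaw":1}]' 0.85
python3 -m crank '[{"dx":0,"dy":0.04,"dz":0,"yaw":1},{"dx":0,"dy":0.04,"dz":0,"yaw":1},{"dx":0,"dy":0.04,"dz":0,"yaw":1},{"dx":0,"dy":0.04,"dz":0,"yaw":1},{"dx":0.01,"dy":0.04,"dz":0,"yaw":1},{"dx":0.02,"dy":0,"dz":0,"yaw":1},{"dx":0,"dy":0,"dz":0,"yaw":1},{"dx":0,"dy":0,"dz":0,"yaw":1},{"dx":0,"dy":0,"dz":0,"yaw":1},{"dx":0,"dy":0,"dz":0,"yaw":0}]' 0.9
python3 - <<'E'
from h import *
for n in("scene","top"):
    f=snap(n,n+"6");
    m=((f[:,:,0]>120)&(f[:,:,2]<75)&(f[:,:,1]>90)).astype(np.uint8)*255
    x0,y0,x1,y1=(370,240,470,320) if n=="scene" else (200,150,270,230)
    k=np.zeros_like(m);k[y0:y1,x0:x1]=m[y0:y1,x0:x1]
    for c in cv2.findContours(k,0,1)[0]:
      if cv2.contourArea(c)>40: e=cv2.fitEllipse(c);print(n,e,plane(n,e[0],30),cv2.boundingRect(c))
save(f,"t6c",(80,120,400,280),2.5)
E
```

```text
time_s: 17.62
ee_pos: [516.9, 20.5, 15.4]
ee_rot: [180.0, -0.0, 3.7]
force: [0.2, 0.9, 0.7]
gripper_width: 54.8
gripper_force: 20.0
time_s: 18.88
ee_pos: [516.7, 173.4, 143.4]
ee_rot: [180.0, -0.0, 28.8]
force: [-0.2, -0.1, -0.6]
gripper_width: 77.4
gripper_force: 0.0
time_s: 20.12
ee_pos: [540.7, 332.4, 143.3]
ee_rot: [-180.0, 0.0, 73.6]
force: [0.4, 0.1, -0.2]
gripper_width: 82.3
gripper_force: 0.0
scene ((414.1795959472656, 261.3995056152344), (14.752965927124023, 23.254566192626953), 100.61734008789062) [519.04323229  18.76732115] (403, 254, 24, 16)
top ((236.2080535888672, 212.64956665039062), (20.683549880981445, 21.27889633178711), 46.96028137207031) [515.30319603  20.4631233 ] (226, 202, 22, 22)
```

View pics/t6c.png

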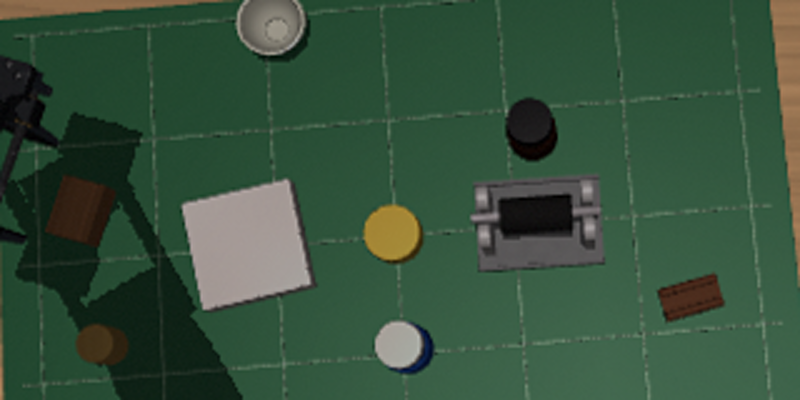

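The top view shows the tin centred between tray and slab at crop (393,233). The roller lies across both slots, its axle ends at crop (474,217) and (600,209). The jar is behind the tray at crop (530,120), and the block is under the gripper.

```bash
python3 -m crank '[{"dx":0,"dy":0.001,"dz":-0.04,"yaw":0.3},{"dx":0,"dy":0,"dz":-0.04,"yaw":0},{"dx":0,"dy":0,"dz":-0.04,"yaw":0},{"dx":0,"dy":0,"dz":-0.03,"yaw":0},{"dx":0,"dy":0,"dz":-0.012,"yaw":0},{"dx":0,"dy":0,"dz":0,"yaw":0}]' 0.97
python3 -m crank '[{"dx":0,"dy":0,"dz":0,"yaw":0},{"dx":0,"dy":0,"dz":0,"yaw":0},{"dx":0,"dy":0,"dz":0,"yaw":0},{"dx":0,"dy":0,"dz":0,"yaw":0}]' 0.4 20
python3 - <<'E'
from h import *
# jar & roller check in top6 
q=lambda p:(80+p[0]/2.5-.3,120+p[1]/2.5-.3)
print("jar",plane("top",q((529,120)),70),"axle",[plane("top",q(p),50) for p in((472,218),(601,209))])
print("slab",np.mean([plane("top",q(p),25) for p in((182,203),(291,180),(312,286),(206,309))],0))
E
```

```text
time_s: 20.98
ee_pos: [540.7, 333.2, 13.6]
ee_rot: [-180.0, 0.0, 75.2]
force: [0.5, 0.2, 0.5]
gripper_width: 88.3
gripper_force: 0.0
time_s: 21.48
ee_pos: [541.1, 333.4, 14.5]
ee_rot: [179.9, -0.0, 75.2]
force: [-0.6, -0.5, 3.5]
gripper_width: 60.2
gripper_force: 19.9
jar [ 617.2119341  -117.42334372] axle [array([525.59855561, -61.1402561 ]), array([ 533.79245446, -186.21248101])]
slab [505.04031145 163.10511227]
```

```bash
python3 -m crank '[{"dx":0,"dy":0,"dz":0.03,"yaw":0},{"dx":0,"dy":0,"dz":0.035,"yaw":0},{"dx":-0.0048,"dy":-0.0303,"dz":0,"yaw":1},{"dx":-0.01,"dy":-0.04,"dz":0,"yaw":1},{"dx":-0.01,"dy":-0.04,"dz":0,"yaw":1},{"dx":-0.01,"dy":-0.04,"dz":0,"yaw":1},{"dx":-0.01,"dy":-0.04,"dz":0,"yaw":1},{"dx":0,"dy":-0.02,"dz":0,"yaw":0.6},{"dx":0,"dy":0,"dz":-0.02,"yaw":0},{"dx":0,"dy":0,"dz":0,"yaw":0}]'
python3 - <<'E'
from h import *
s=snap("scene","s7");save(s,"s7c",(420,200,540,300),4)
E
```

```text
time_s: 22.72
ee_pos: [504.1, 164.5, 49.1]
ee_rot: [-179.9, 0.0, 103.1]
force: [-0.1, -0.2, -0.7]
gripper_width: 59.8
gripper_force: 19.9
```

View pics/s7c.png

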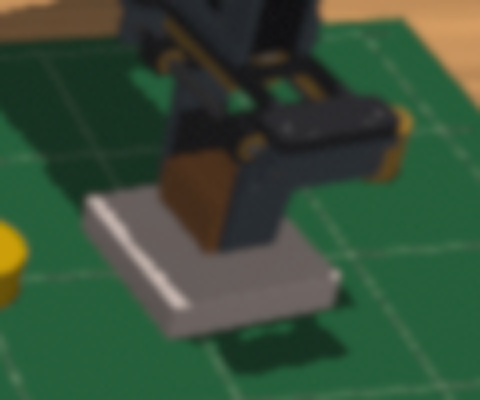

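The block is held level just above the middle of the slab, at crop (205,200). Lowering it, then on to the weight.

```bash
python3 -m crank '[{"dx":0.001,"dy":0.0005,"dz":-0.006,"yaw":0},{"dx":0,"dy":0,"dz":-0.004,"yaw":0},{"dx":0,"dy":0,"dz":-0.002,"yaw":0},{"dx":0,"dy":0,"dz":0,"yaw":0}]'
python3 -m crank '[{"dx":0,"dy":0,"dz":0,"yaw":0},{"dx":0,"dy":0,"dz":0,"yaw":0},{"dx":0,"dy":0,"dz":0,"yaw":0},{"dx":0,"dy":0,"dz":0.03,"yaw":0},{"dx":0,"dy":0,"dz":0.05,"yaw":0},{"dx":-0.02,"dy":0.035,"dz":0.05,"yaw":0},{"dx":-0.035,"dy":0.05,"dz":0,"yaw":0},{"dx":-0.035,"dy":0.05,"dz":0,"yaw":0},{"dx":-0.033,"dy":0.04,"dz":0,"yaw":0},{"dx":0,"dy":0,"dz":0,"yaw":0}]' 0.88
python3 - <<'E'
from h import *
s=snap("scene","s8");t=snap("top","t8")
save(s,"s8c",(400,190,560,310),4);save(t,"t8c",(80,150,240,270),4)
A=np.hstack([cv2.resize(cv2.imread(f"pics/{k}.png"),(400,300)) for k in("s8c","t8c")]);cv2.imwrite("pics/v8.png",A)
E
```

```text
time_s: 23.28
ee_pos: [505.7, 165.5, 40.1]
ee_rot: [-180.0, 0.0, 103.2]
force: [-0.2, -1.2, -1.1]
gripper_width: 60.5
gripper_force: 19.9
time_s: 24.52
ee_pos: [405.8, 306.9, 144.3]
ee_rot: [-180.0, -0.0, 103.4]
force: [0.9, -0.6, -0.8]
gripper_width: 80.6
gripper_force: 0.0
```

View pics/v8.png

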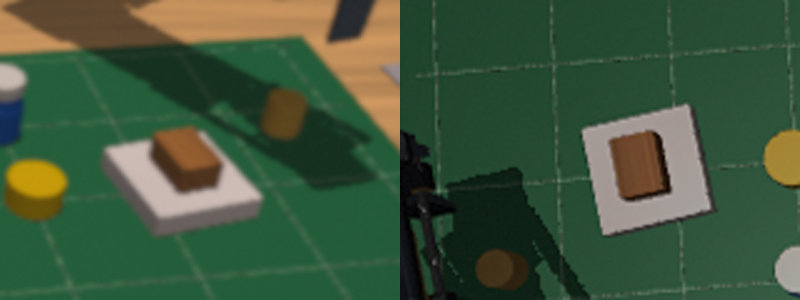

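The block lies flat on the slab: its top is at top-crop (635,164) and the slab's centre at (648,170). The weight is at scene-crop (284,113), untouched.

```bash
python3 -m crank '[{"dx":0.0012,"dy":-0.0028,"dz":-0.04,"yaw":0},{"dx":0,"dy":0,"dz":-0.04,"yaw":0},{"dx":0,"dy":0,"dz":-0.04,"yaw":0},{"dx":0,"dy":0,"dz":-0.03,"yaw":0},{"dx":0,"dy":0,"dz":-0.01,"yaw":0},{"dx":0,"dy":0,"dz":0,"yaw":0}]' 
python3 -m crank '[{"dx":0,"dy":0,"dz":0,"yaw":0},{"dx":0,"dy":0,"dz":0,"yaw":0},{"dx":0,"dy":0,"dz":0,"yaw":0},{"dx":0,"dy":0,"dz":0,"yaw":0},{"dx":0,"dy":0,"dz":0,"yaw":0},{"dx":0,"dy":0,"dz":0,"yaw":0}]' 0.2 30
python3 - <<'E'
from h import *
t=np.load("pics/t8.npy");r=t[:,:,0].astype(int);m=((r-t[:,:,2]>25)&(r>90)).astype(np.uint8)*255
k=np.zeros_like(m);k[195:235,158:200]=m[195:235,158:200]
c=max(cv2.findContours(k,0,1)[0],key=cv2.contourArea)
w=np.array([plane("top",p,55) for p in c[:,0]],np.float32);print(cv2.minAreaRect(w))
E
```

```text
time_s: 25.38
ee_pos: [408.9, 302.6, 16.2]
ee_rot: [-180.0, 0.0, 103.1]
force: [-0.6, 0.1, 0.0]
gripper_width: 80.3
gripper_force: 0.0
time_s: 26.12
ee_pos: [407.9, 303.1, 16.4]
ee_rot: [-180.0, 0.0, 103.2]
force: [-2.3, -0.2, 3.9]
gripper_width: 37.0
gripper_force: 30.0
((505.550048828125, 166.3712615966797), (58.98426055908203, 42.941471099853516), 12.014114379882812)
```

```bash
python3 -m crank '[{"dx":0,"dy":0,"dz":0.03,"yaw":0},{"dx":0,"dy":0,"dz":0.04,"yaw":0},{"dx":0,"dy":0,"dz":0.03,"yaw":0},{"dx":0.022,"dy":-0.033,"dz":0,"yaw":0},{"dx":0.04,"dy":-0.05,"dz":0,"yaw":0},{"dx":0.04,"dy":-0.05,"dz":0,"yaw":0},{"dx":0.02,"dy":-0.04,"dz":0,"yaw":0},{"dx":0,"dy":0,"dz":-0.01,"yaw":0},{"dx":0,"dy":0,"dz":-0.01,"yaw":0},{"dx":0,"dy":0,"dz":0,"yaw":0}]'
python3 - <<'E'
from h import *
s=snap("scene","s9");save(s,"s9c",(420,190,520,290),4)
E
```

```text
time_s: 27.38
ee_pos: [504.6, 165.3, 79.0]
ee_rot: [-179.8, 0.0, 103.3]
force: [0.1, 0.2, -3.6]
gripper_width: 37.3
gripper_force: 30.0
```

View pics/s9c.png

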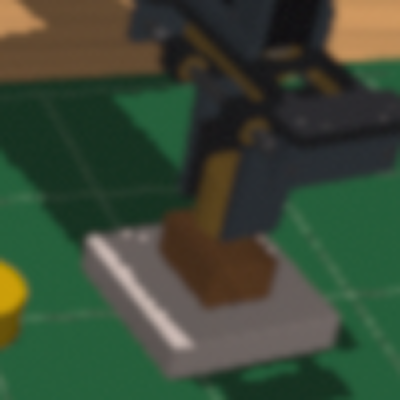

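The weight is held upright over the block at crop (215,195), a few millimetres above its top.

```bash
python3 -m crank '[{"dx":0.0012,"dy":-0.001,"dz":-0.004,"yaw":0},{"dx":0,"dy":0,"dz":-0.003,"yaw":0},{"dx":0,"dy":0,"dz":-0.002,"yaw":0},{"dx":0,"dy":0,"dz":0,"yaw":0}]'
python3 -m crank '[{"dx":0,"dy":0,"dz":-0.001,"yaw":0},{"dx":0,"dy":0,"dz":0,"yaw":0}]'
```

```text
time_s: 27.92
ee_pos: [506.8, 164.0, 72.9]
ee_rot: [-180.0, -0.0, 103.2]
force: [0.6, 0.1, -3.3]
gripper_width: 37.3
gripper_force: 30.0
time_s: 28.18
ee_pos: [506.9, 163.9, 72.2]
ee_rot: [180.0, 0.0, 103.2]
force: [1.2, -0.6, -3.6]
gripper_width: 37.3
gripper_force: 30.0
```

```bash
python3 -m crank '[{"dx":-0.001,"dy":0.001,"dz":-0.001,"yaw":0},{"dx":0,"dy":0,"dz":-0.001,"yaw":0},{"dx":0,"dy":0,"dz":0,"yaw":0}]'
python3 -m crank '[{"dx":0,"dy":0,"dz":-0.0005,"yaw":0},{"dx":0,"dy":0,"dz":0,"yaw":0}]'
```

```text
time_s: 28.55
ee_pos: [506.2, 164.8, 71.4]
ee_rot: [180.0, -0.0, 103.2]
force: [-2.5, -0.4, 5.0]
gripper_width: 36.9
gripper_force: 30.0
time_s: 28.8
ee_pos: [506.1, 164.8, 71.3]
ee_rot: [180.0, -0.0, 103.2]
force: [-2.2, -1.6, 8.0]
gripper_width: 37.1
gripper_force: 30.0
```

Contact made; releasing, then backing off up and away to clear the view.

```bash
python3 -m crank '[{"dx":0,"dy":0,"dz":0.0005,"yaw":0},{"dx":0,"dy":0,"dz":0,"yaw":0},{"dx":0,"dy":0,"dz":0,"yaw":0},{"dx":0,"dy":0,"dz":0,"yaw":0},{"dx":0,"dy":0,"dz":0.03,"yaw":0},{"dx":0,"dy":0,"dz":0.05,"yaw":0},{"dx":-0.03,"dy":0.03,"dz":0.05,"yaw":0},{"dx":-0.05,"dy":0.05,"dz":0,"yaw":0},{"dx":-0.05,"dy":0.06,"dz":0,"yaw":0},{"dx":-0.04,"dy":0.06,"dz":0,"yaw":0}]' 0.8
python3 -m crank '[{"dx":0,"dy":0.06,"dz":0,"yaw":0},{"dx":0,"dy":0.06,"dz":0,"yaw":0},{"dx":0,"dy":0,"dz":0,"yaw":0},{"dx":0,"dy":0,"dz":0,"yaw":0}]'
python3 - <<'E'
from h import *
s=snap("scene","s10");t=snap("top","t10")
save(s,"s10c",(250,190,570,360),2.5);save(t,"t10c",(80,100,400,280),2.5)
A=np.vstack([cv2.resize(cv2.imread("pics/s10c.png"),(640,340))[:300],cv2.resize(cv2.imread("pics/t10c.png"),(640,360))[60:]]);cv2.imwrite("pics/v10.png",A)
E
```

```text
time_s: 30.05
ee_pos: [368.7, 325.8, 174.9]
ee_rot: [180.0, -0.0, 103.2]
force: [0.2, 0.4, -0.2]
gripper_width: 72.9
gripper_force: 0.0
time_s: 30.55
ee_pos: [369.8, 420.0, 174.1]
ee_rot: [-179.9, 0.1, 103.2]
force: [-0.8, -0.1, 0.5]
gripper_width: 73.3
gripper_force: 0.0
```

View pics/v10.png

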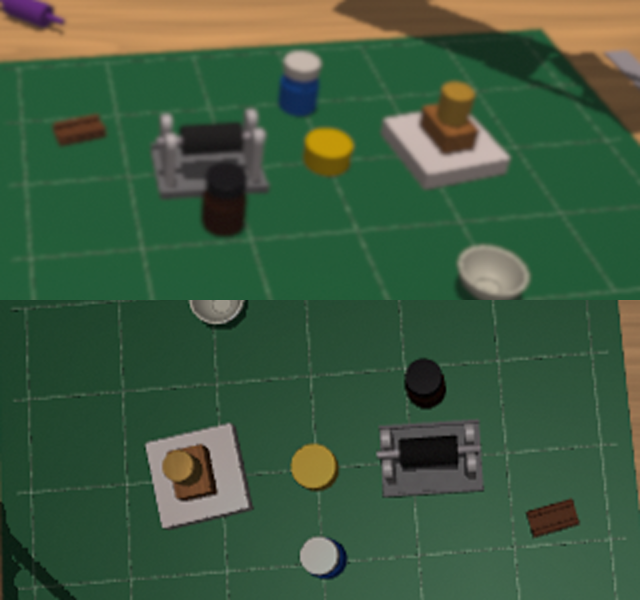

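All the pieces stand where they were meant to: weight on block on slab, tin between, jar behind the tray, blue jar and bowl in place. A last numeric check covers the weight's centring and the roller's depth.

```bash
python3 - <<'E'
from h import *
from scipy.optimize import least_squares
def dark(n,box):
    f=np.load(f"pics/{n}10.npy");m=((f.max(2)<48)).astype(np.uint8)*255;k=np.zeros_like(m);x0,y0,x1,y1=box;k[y0:y1,x0:x1]=m[y0:y1,x0:x1]
    c=max(cv2.findContours(k,0,1)[0],key=cv2.contourArea);return cv2.boundingRect(c),cv2.minAreaRect(c)
a=dark("s",(337,245,378,276));b=dark("t",(270,205,315,240));print(a,b)
def tri(p,q):
    o1,d1=ray("scene",p);o2,d2=ray("top",q);A=np.stack([d1,-d2],1);u=np.linalg.lstsq(A,o2-o1,rcond=None)[0]
    return (o1+d1*u[0]+o2+d2*u[1])/2,np.linalg.norm(o1+d1*u[0]-o2-d2*u[1])
print("drum",tri(a[1][0],b[1][0]))
for z in(50,55,60):print(z,proj("scene",(528,-124,z)),proj("top",(528,-124,z)))
t=np.load("pics/t10.npy");r=t.astype(int);m=((r[:,:,0]-r[:,:,2]>40)&(r[:,:,1]>95)).astype(np.uint8)*255
k=np.zeros_like(m);k[180:225,155:190]=m[180:225,155:190]
c=max(cv2.findContours(k,0,1)[0],key=cv2.contourArea);e=cv2.minEnclosingCircle(c);print("weight",e,plane("top",e[0],95))
for n in("scene","top"):
    d=np.abs(np.load(f"pics/{n}0.npy").astype(int)-np.load(f"pics/{n[0]}10.npy")).max(2)
    print(n,[int(d[y0:y1,x0:x1].max()) for x0,y0,x1,y1 in ([(392,216,410,244),(480,318,512,340)] if n=="scene" else [(230,249,248,267),(176,118,202,141)])])
E
```

```text
((340, 252, 31, 15), ((355.2801513671875, 258.9825134277344), (13.473711013793945, 30.003955841064453), 86.42366790771484)) ((276, 205, 38, 13), ((294.8252868652344, 209.53053283691406), (37.5851936340332, 11.48090648651123), 5.355824947357178))
drum (array([ 520.28079158, -123.55372264,   42.26351896]), np.float64(1.9732058868892406))
50 [355.22887918 258.44946589] [294.43986458 205.78835877]
55 [355.35420288 256.75226257] [294.32967864 205.41227684]
60 [355.48016948 255.04635275] [294.21854222 205.03295073]
weight ((168.03659057617188, 212.40243530273438), 7.530026435852051) [505.64241288 167.65886452]
scene [4, 4]
top [14, 14]
```

```bash
python3 -c "
from workcell import ticket;print(ticket.job_done())"
```

```text
the job is handed in; nothing more can be done
None
```

I handed the job in at about 31 s of the 120 s allowed, in the order asked. At the last look everything stood where you asked, the scene camera put the roller at its seated height, and the blue jar and white bowl had not moved. The verdict was not shown to me.

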